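Open the microscope accessory case by its push-button T-handle latch

ROBOT

A 6-joint arm with a two-finger parallel gripper is mounted at the origin on the work surface. World frame = base frame: x ahead of the robot, y to its left, z up, the work surface at z = 0. Lengths are in m, angles in rad, forces in N, time in s.
With the tool pointing down it reaches from about 0.375 to 0.75 m from the base axis. Payload 9 kg.
Tool frame: the origin (TCP) lies midway between the tips of the shut fingers; the grasp point (between the pads) lies 19 mm behind it; x points along the fingers, y is the direction in which the jaws open and shut, and the axes are right-handed (so a half turn about x gives the same grasp; the last joint's range is limited). The gripper opens to 85 mm and grips with 20 to 120 N. Pads are 22 mm wide; open, the fingers measure 114 mm over their backs; the gripper's body (76 mm by 85 mm) begins 54 mm behind the grasp point. The pads swing forward as they close: fully open they stand 13 mm farther back than shut.
Start: joints at [-0.218, 0.104, 0.097, 1.564, 0, 1.353], TCP at [0.6, 0, 0.231] pointing down, gripper open.
Joint ranges: [-2.99, 2.99], [-0.84, 1.86], [-1.1, 1.16], [-1.84, 2.11], [-1.51, 1.56], [-3.14, 3.14]. Speed limits (rad/s): [2.22, 2.22, 2.57, 3.14, 3.14, 3.14].

INTERFACE

Orientations are given as a 3x3 rotation matrix whose columns are the frame's x, y, z axes.
In Python, from cell import r, cams, ticket gives the robot as it stands.
- The arm moves only by the tool move_arm, never from a script. Its argument "plan" is text: rows parted by semicolons, each of 7 numbers parted by spaces: the turn, a rotation vector about the tool's x, y, z as a fraction of full scale, then the shift along the tool's x, y, z as a fraction of full scale, then the opening, from -1 (shut) to 1 (fully open), so that 0 is half open. A call has 1 to 20 rows; each row is the pose to reach, as a shift and turn from the pose commanded when the call began, along the tool's axes at that moment; what a row does not reach only later rows make up. Full scale, the value 1, is 20 cm for a shift and 2 rad for a turn. A row lasts 1/10 s, in which the tool goes at most 50 mm and 8.59 degrees, less where a joint would pass 70% of its speed; a pose out of reach is approached as far as the arm can. A call with a number of a shift or a turn outside -1 to 1 is refused whole. A call with a gripper value outside its range is refused whole. The fingers move at their own pace and stop on an object; "grip_force" is the grip in N (left out, the last holds). Time passes only in rows, so rows that repeat a pose let the fingers close. It gives the time, the measured TCP pose, the force and the opening at its end, in the units of the state.
- r.sense(): the state, without advancing time (a new reading comes with each control period).
- cams.camera(name): name is "scene" or "side" or "wrist"; returns a dict with "pixels" (384x512x3 uint8, blue, green, red), "vertical_fov" (degrees; the focal length in pixels is half the picture's height over the tangent of half this angle, whatever the lens; pixels are square), "cx", "cy" (the principal point, pixels), "eye" and "rotation" of the camera in the world. Camera axes: x right, y down, z forward; pixel columns grow to the right and rows downward; lengths in m; the calibration is good to about 2 mm. The wrist camera is an equidistant fisheye: a pixel r from the principal point sees the ray r / f radians off the axis. A picture is of the moment at which its call begins. There is no depth.
- ticket.finish_job(): hands the job in, once; it reports no verdict.
The state is a dict: "clock": time; "qpos": joint angles; "joint_velocities": joint speeds; "tau": joint torques, N m; "ee_pos": TCP position; "orientation": TCP orientation; "contact_force": force on the tool from outside, world axes, zero at the start; "wrist_torque": the same for the moment, N m; "width": finger opening in m.
Only numpy, scipy, OpenCV 4.12 (cv2) and the standard library are available. Lean on these libraries where they do the work, as an engineer would, in place of code of your own. Each camera call takes 0.05 s, during which the arm holds its last target. There are 200 camera calls.

TASK

Open the aluminium accessory case on the bench: press the round release button beside the flush T-handle so that the handle pops out, turn the handle gently counter-clockwise until you feel it come up against its stop, and raise the lid to about 40 degrees. Leave the lid standing open by itself with the handle out; do not pull on the lid while it is still latched, do not force the button or the handle against its stop, and leave the other things on the bench where they are.

Things in the scene. Friction and masses are not known exactly. Their poses are not given: they have to be found in the camera images.
- case: Low aluminium instrument case with dark corner caps and pressed ribs, closed, 280 mm deep (its x), 360 mm wide (its y), lid top 137 mm above the bench. Origin: centre of its underside, on the bench; z up, -x is the front with the carrying handle, facing the robot; yaw varies by up to 0.3 rad. It is heavy and stands fast. The upper 38 mm are the lid, hinged along the rear edge.
- latch_plate (a point): Centre of the handle's recess in the dark metal latch plate on the lid, on the plate's upper face, which lies 139 mm above the bench with the lid shut (2 mm above the lid's top). It is on the turning axis of the handle, 85 mm in front of the case's centre (55 mm from the front edge). The plate is 52 mm (x) by 134 mm (y); the recess is 20 mm (x) by 88 mm (y) and 19 mm deep. Axes as the lid's: at lid 0 those of the case; it tilts with the lid.
- t_bar (a point): Middle of the steel cross bar of the T-handle, which is 14 mm wide, 80 mm long and 14 mm high, on a thin stem at its middle. Stowed, the bar lies along the case's y with its top 1 mm below the plate's face, so it cannot be gripped or turned; popped out it stands 20 mm higher (underside 5 mm, top 19 mm above the face). Own x across the bar, y along it, z along the turning axis; it turns with the handle.
- t_handle (a joint): How far the T-handle is out, in m: 0 stowed, 0.020 fully out. A light spring (about 2 to 4 N net of its weight) drives it out within half a second once the button releases it, and it stays out.
- spindle (a joint): Turn of the T-handle in rad: 0 as stowed (bar along the case's y), growing counter-clockwise seen from above. Possible only when the handle is out. It turns with about 0.1 N m of friction and does not spring back. The stop, a tab on the adjustable strike inside the case, is met somewhere between 1.0 and 1.5 rad and is hidden; only in the last 0.12 rad before it is the lid's cam clear of the strike and the lid free. Against the stop the torque rises steeply.
- release_top (a point): Centre of the top of the round steel release button, 18 mm across, standing 8 mm proud of the latch plate, 62 mm from the handle's axis on the case's +y side (22 mm beyond the bar's end). Axes as the lid's.
- release (a joint): How far the button is pressed, in m: 0 to 0.0065 (hard stop). The handle is released at about 0.0035 to 0.005, which takes about 3 to 4 N; a spring returns the button.
- lid (a joint): Opening of the lid in rad: 0 shut, 1.3 at most. Opens upward about the rear hinge. Once unlatched, the T-handle must be lifted with about 3 to 7 N; stiff hinges keep the lid wherever it is left. Latched, it does not move (up to about 0.01 rad of play).
- lid_hinge (a point): Middle of the lid's hinge line, at the rear edge of the case, 142 mm behind its centre and 99 mm above the bench; the hinge axis is the case's y axis. The handle's axis is 227 mm in front of it. Axes as the lid's.
- oil_bottle: Small amber glass bottle, 28 mm across, 62 mm tall, standing close in front of the case; origin at the centre of its foot. Bystander.
- lens_canister: Clear canister with a black cap, 40 mm across, 58 mm tall, standing close in front of the case; origin at the centre of its foot. Bystander.
- slide_box: Dark plastic slide box, 97 by 182 by 33 mm; origin under its centre. Bystander.
- slide_tray: White flat tray with stained slides, 200 by 200 by 12 mm; origin under its centre. Bystander.
- forceps: Steel forceps lying flat, 130 mm long, 8 mm high; origin under its middle. Bystander.
- coverslips: Small clear box with white lid, 57 by 57 by 22 mm; origin under its centre. Bystander.
- counter: Grey tally counter with five black keys, 75 by 110 by 36 mm; origin under its centre. Bystander.

How it is judged:
By the outcome, as a careful person would: the job done as asked, in the order asked, and still so for the second after the job is handed in, with the robot touching nothing.
It also fails if it takes over 72 s, if anything falls off the work surface, if the arm or the gripper's body presses on something with over 40 N, if the wrist force passes 120 N, or if a joint passes its speed limit or range.

## Working session

There is one attempt and no reset: what is moved stays moved. The work goes in short steps, Python scripts to look and compute and a tool call to move; the robot and the scene stay as the last step left them, time stands still between calls to the robot, and variables do not carry over. Pictures are saved under pics/ and viewed, about 8 in all and at most 12, crops included, and the job is handed in when it is done.

Besides the shell and the picture viewer there is one more tool, called as name(argument=value, ...), one argument or row to a line, values as JSON. move_arm: Moves the arm, as the interface text tells. Its arguments: {"type":"object","properties":{"plan":{"type":"string"},"grip_force":{"type":"number"}},"required":["plan"]}

```bash
mkdir -p pics; cat > h.py <<'E'
import numpy as np, cv2
from cell import r, cams, ticket
def grab(n, f=None):
    c=cams.camera(n)
    if f: cv2.imwrite('pics/'+f, c['pixels'])
    return c
def foc(c): return c['pixels'].shape[0]/2/np.tan(np.radians(c['vertical_fov'])/2)
def ray(c,u,v,fish=False):
    f=foc(c); x,y=(u-c['cx']),(v-c['cy'])
    if fish:
        q=np.hypot(x,y); t=q/f; d=np.array([x/q*np.sin(t),y/q*np.sin(t),np.cos(t)])
    else: d=np.array([x/f,y/f,1.])
    return np.array(c['rotation'])@d
def plane(c,u,v,z,fish=False):
    d=ray(c,u,v,fish); e=np.array(c['eye']); return e+d*(z-e[2])/d[2]
E
python3 - <<'E'
from h import *
s=r.sense(); print(s)
a=[grab(n) for n in('scene','side','wrist')]
for n,c in zip('abc',a): print(c['eye'],c['rotation'],c['vertical_fov'],c['cx'],c['cy'])
cv2.imwrite('pics/1.png',a[0]['pixels']);cv2.imwrite('pics/2.png',a[2]['pixels'])
import pickle;pickle.dump(a,open('a.pkl','wb'))
E
```

```text
{'clock': 0.0, 'qpos': array([-2.17723774e-01,  1.04702844e-01,  9.64868325e-02,  1.56385723e+00,
       -9.94626283e-06,  1.35309176e+00]), 'joint_velocities': array([ 0.00030922, -0.00146882,  0.00019551, -0.0016868 , -0.00114278,
        0.00040969]), 'tau': array([ 7.03431251e-04, -5.56934094e+01,  5.03644359e+01,  1.70058967e-02,
       -2.22691165e-04, -8.28643181e-07]), 'ee_pos': array([5.99691797e-01, 6.03649661e-05, 2.30529891e-01]), 'orientation': array([[-1.24891621e-03,  9.99999220e-01, -1.93652225e-05],
       [ 2.66111706e-04, -1.90328854e-05, -9.99999964e-01],
       [-9.99999185e-01, -1.24892132e-03, -2.66087728e-04]]), 'contact_force': array([ 0.40642627, -0.45663089, -0.33011174]), 'wrist_torque': array([-0.04488726, -0.02498558, -0.02033512]), 'width': 0.08547452630985788}
[ 1.34786085 -0.84334756  1.31057038] [[ 0.70888273  0.50450356 -0.49291118]
 [ 0.70532434 -0.50871776  0.49368392]
 [-0.00168738 -0.69762626 -0.71645988]] 47.854638989902845 253.11976827096194 188.55111027958517
[0.48290582 0.74007195 1.00492903] [[-0.9955779  -0.07501086  0.05655101]
 [-0.09358114  0.7393982  -0.66673298]
 [ 0.0081985  -0.66907673 -0.74314811]] 55.43434567081891 245.359931716034 189.35879294808925
[0.5994082  0.07946693 0.3726562 ] [[ 9.99999653e-01  1.85386645e-04 -8.12755114e-04]
 [-7.52249651e-05 -9.50913870e-01 -3.09455661e-01]
 [-8.30229058e-04  3.09455615e-01 -9.50913526e-01]] 65.70646984690485 257.0410447820736 188.7441105995564
```

View pics/1.png

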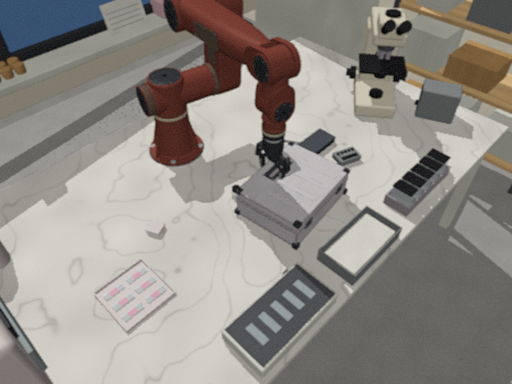

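View pics/2.png

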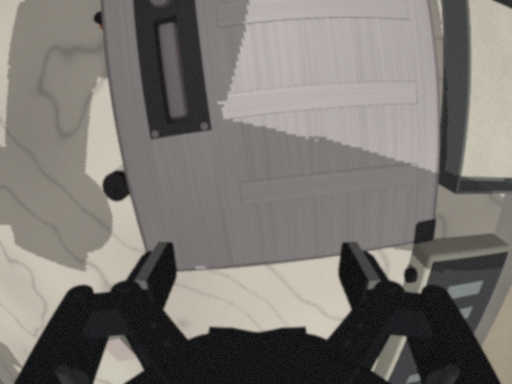

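The wrist picture shows the latch plate at upper left (lower corners ~(150,138) and (211,131)), the recess from ~(167,23) to ~(178,118), and the button cut off at ~(160,2). The black cap at (116,186) is a bystander in front of the case.

```bash
python3 - <<'E'
from h import *
import pickle
a=pickle.load(open('a.pkl','rb'));c=a[2]
for p in [(167,23),(178,118),(150,138),(211,131),(160,2),(190,0),(132,0)]: print(p,plane(c,*p,.139,True).round(4))
g=cv2.cvtColor(c['pixels'],cv2.COLOR_BGR2GRAY)
im=cv2.resize(c['pixels'][0:200,90:260],None,fx=3.5,fy=3,interpolation=cv2.INTER_CUBIC)
cv2.imwrite('pics/3.png',im)
E
```

```text
(167, 23) [0.5279 0.1415 0.139 ]
(178, 118) [0.5361 0.0629 0.139 ]
(150, 138) [0.5109 0.0474 0.139 ]
(211, 131) [0.5627 0.0516 0.139 ]
(160, 2) [0.5215 0.1608 0.139 ]
(190, 0) [0.5465 0.1596 0.139 ]
(132, 0) [0.4964 0.1666 0.139 ]
```

move_arm(
  plan="0 0 0 0 -0.18 -0.25 1; 0 0 0 0 -0.36 -0.5 1; 0 0 0 0 -0.36 -0.5 1; 0 0 0 0 -0.36 -0.5 1; 0 0 0 0 -0.36 -0.5 1",
)

```text
clock: 0.65
ee_pos: [0.5281, 0.1002, 0.2313]
orientation: [[0.0, 1.0, 0.001], [-0.0, 0.001, -1.0], [-1.0, 0.0, 0.0]]
contact_force: [-0.1, -0.4, -1.2]
width: 0.0855
```

```bash
python3 - <<'E'
from h import *
import pickle
c=grab('wrist','4.png');pickle.dump(c,open('b.pkl','wb'))
s=r.sense();print(s['ee_pos'],s['orientation'].round(3),s['qpos'].round(3),s['contact_force'].round(2))
E
```

```text
[0.52835767 0.09960226 0.23122182] [[ 0.  1.  0.]
 [-0.  0. -1.]
 [-1.  0.  0.]] [-0.057 -0.087 -0.095  1.563 -0.     1.514] [ 0.55 -0.92  1.23]
```

View pics/4.png

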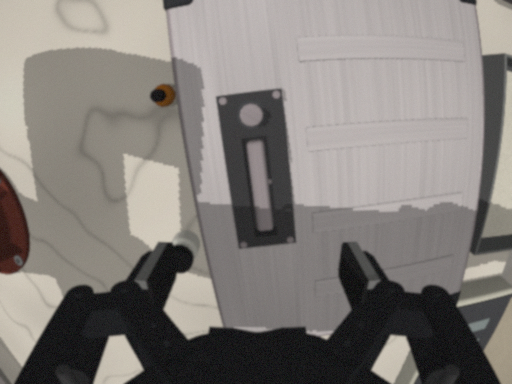

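The whole plate is in view: corners at (218,97), (281,89), (295,241) and (240,248), button at (251,114), bar from (252,139) to (266,231). The amber bottle is at (163,95) and the canister at (185,245).

```bash
python3 - <<'E'
from h import *
import pickle
c=pickle.load(open('b.pkl','rb'));g=cv2.cvtColor(c['pixels'],cv2.COLOR_BGR2GRAY)
sub=np.zeros_like(g);sub[95:243,228:286]=g[95:243,228:286]
m=((sub>95)*255).astype(np.uint8)
n,l,st,ce=cv2.connectedComponentsWithStats(m)
for i in range(1,n):
    if st[i][4]>60:
        pts=np.argwhere(l==i)[:,::-1].astype(np.float32)
        print(st[i],ce[i].round(1),cv2.minAreaRect(pts))
P=lambda u,v,z:plane(c,u,v,z,True)[:2]
b=P(251,114,.147);t0=P(258,139,.138);t1=P(264.5,231,.138)
k=[P(*p,.139) for p in((218,97),(281,89),(295,241),(240,248))]
print(b,t0,t1,(t0+t1)/2,np.hypot(*(t1-t0)),np.array(k))
d=t0-t1;print('yaw bar',np.arctan2(-d[0],d[1]))
d=b-(t0+t1)/2;print('yaw btn',np.arctan2(-d[0],d[1]),np.hypot(*d))
d=k[0]-k[3]+k[1]-k[2];print('yaw plate',np.arctan2(-d[0],d[1]))
E
```

```text
[282  95   4  30  70] [284.1 105.5] ((283.5, 109.5), (29.0, 3.0), 90.0)
[239 103  24  23 418] [250.5 114.4] ((250.5, 114.0), (22.0, 23.0), 90.0)
[ 247  141   24   88 1252] [259.2 181.3] ((259.54864501953125, 184.7517852783203), (88.2042465209961, 15.996417045593262), 82.64761352539062)
[228 179  10  64 319] [230.6 219.8] ((232.5, 210.5), (63.0, 9.0), 90.0)
[0.52308133 0.16519071] [0.52843126 0.14458949] [0.53430067 0.06383273] [0.53136596 0.10421111] 0.08096977958866187 [[0.49718711 0.17847806]
 [0.54620464 0.18458542]
 [0.56170181 0.05410046]
 [0.51241191 0.04711169]]
yaw bar 0.07255253396938505
yaw btn 0.13503236128720167 0.061539800020374014
yaw plate 0.11679207191415117
```

move_arm(
  plan="-0.06 0 0 0 -0.025 -0.2 -1; -0.06 0 0 0 -0.025 -0.33 -1; -0.06 0 0 0 -0.025 -0.33 -1; -0.06 0 0 0.15 -0.025 -0.33 -1; -0.06 0 0 0.27 -0.025 -0.33 -1; -0.06 0 0 0.34 -0.025 -0.33 -1; -0.06 0 0 0.38 -0.025 -0.33 -1; -0.06 0 0 0.395 -0.025 -0.33 -1; -0.06 0 0 0.395 -0.025 -0.33 -1; -0.06 0 0 0.395 -0.025 -0.33 -1",
)

```text
clock: 1.7
ee_pos: [0.5237, 0.1659, 0.1534]
orientation: [[0.002, 0.993, 0.12], [0.0, 0.12, -0.993], [-1.0, 0.002, 0.0]]
contact_force: [0.1, 0.0, -0.2]
width: -0.0
```

move_arm(
  plan="0 0 0 0.01 0 0 -1; 0 0 0 0.02 0 0 -1; 0 0 0 0.025 0 0 -1; 0 0 0 0.03 0 0 -1; 0 0 0 0.03 0 0 -1",
)

```text
clock: 2.2
ee_pos: [0.5231, 0.166, 0.1465]
orientation: [[0.0, 0.993, 0.12], [-0.0, 0.12, -0.993], [-1.0, 0.0, 0.0]]
contact_force: [-1.3, 0.0, 1.6]
width: -0.0002
```

move_arm(
  plan="0 0 0 0.005 0 0 -1; 0 0 0 0.01 0 0 -1; 0 0 0 0.01 0 0 -1",
)

```text
clock: 2.5
ee_pos: [0.5231, 0.1661, 0.1443]
orientation: [[0.0, 0.993, 0.12], [0.0, 0.12, -0.993], [-1.0, 0.0, -0.0]]
contact_force: [-0.9, -0.1, 2.6]
width: 0.0002
```

move_arm(
  plan="0 0 0 0.005 0 0 -1; 0 0 0 0.005 0 0 -1",
)

```text
clock: 2.7
ee_pos: [0.523, 0.166, 0.1432]
orientation: [[0.0, 0.993, 0.12], [0.0, 0.12, -0.993], [-1.0, 0.0, -0.0]]
contact_force: [-1.0, 0.6, 3.0]
width: -0.0002
```

```bash
python3 - <<'E'
from h import *
import pickle
c=grab('wrist');pickle.dump(c,open('c.pkl','wb'))
s=cams.camera('side')
a=pickle.load(open('a.pkl','rb'))
# project plate centre
def proj(c,p):
    q=np.array(c['rotation']).T@(np.array(p)-c['eye']);f=foc(c);return c['cx']+f*q[0]/q[2],c['cy']+f*q[1]/q[2]
u,v=map(int,proj(s,[.53,.104,.139]));print(u,v)
w=cv2.resize(s['pixels'][v-40:v+40,u-50:u+50],(400,320),interpolation=cv2.INTER_CUBIC)
cv2.imwrite('pics/5.png',np.hstack([w,cv2.resize(c['pixels'],(400,320))]))
print(r.sense()['contact_force'],r.sense()['ee_pos'])
E
```

```text
247 225
[-0.51923668  0.60863895  2.72210065] [0.52303708 0.16604956 0.14321059]
```

View pics/5.png

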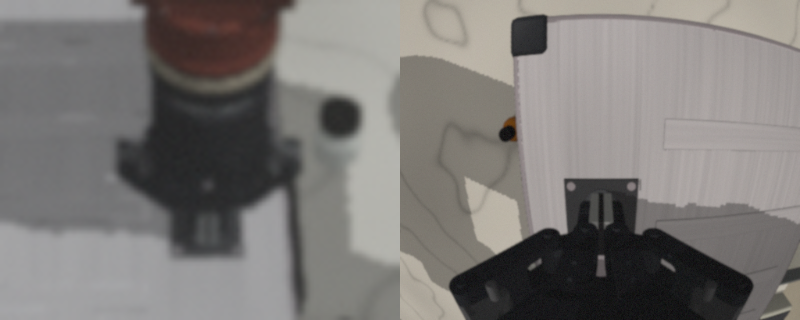

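The gripper hides the handle in both views (side crop and wrist), with the fingers sitting on the button. I'll press on in small steps, watching the force.

move_arm(
  plan="0 0 0 0.005 0 0 -1; 0 0 0 0.005 0 0 -1; 0 0 0 0.005 0 0 -1",
)

```text
clock: 3.1
ee_pos: [0.523, 0.1659, 0.142]
orientation: [[-0.0, 0.993, 0.12], [-0.0, 0.12, -0.993], [-1.0, -0.0, 0.0]]
contact_force: [0.5, -0.2, 1.3]
width: -0.0001
```

move_arm(
  plan="0 0 0 0.0025 0 0 -1; 0 0 0 0.0025 0 0 -1; 0 0 0 0.0025 0 0 -1",
)

```text
clock: 3.4
ee_pos: [0.523, 0.166, 0.1417]
orientation: [[-0.0, 0.993, 0.12], [-0.0, 0.12, -0.993], [-1.0, -0.0, 0.0]]
contact_force: [-1.0, -0.3, -0.7]
width: -0.0004
```

move_arm(
  plan="0 0 0 -0.2 0 0 -1; 0 0 0 -0.45 0 0.1 1; 0 0 0 -0.45 0 0.3 1; 0 0 0 -0.45 0 0.3 1; 0 0 0 -0.45 0 0.3 1; 0 0 0 -0.45 0 0.3 1; 0 0 0 -0.45 0 0.3 1",
)

```text
clock: 4.1
ee_pos: [0.5298, 0.1072, 0.2312]
orientation: [[-0.001, 0.993, 0.121], [0.0, 0.121, -0.993], [-1.0, -0.001, -0.0]]
contact_force: [0.1, -0.1, 0.7]
width: 0.0846
```

```bash
python3 - <<'E'
from h import *
import pickle
c=grab('wrist');pickle.dump(c,open('d.pkl','wb'))
cv2.imwrite('pics/6.png',cv2.resize(c['pixels'][60:290,130:400],None,fx=2.5,fy=2.5))
s=r.sense();print(s['ee_pos'],s['contact_force'],s['width'])
E
```

```text
[0.52983468 0.10719163 0.23126699] [0.07809271 0.34026608 0.2199303 ] 0.0854363305240071
```

View pics/6.png

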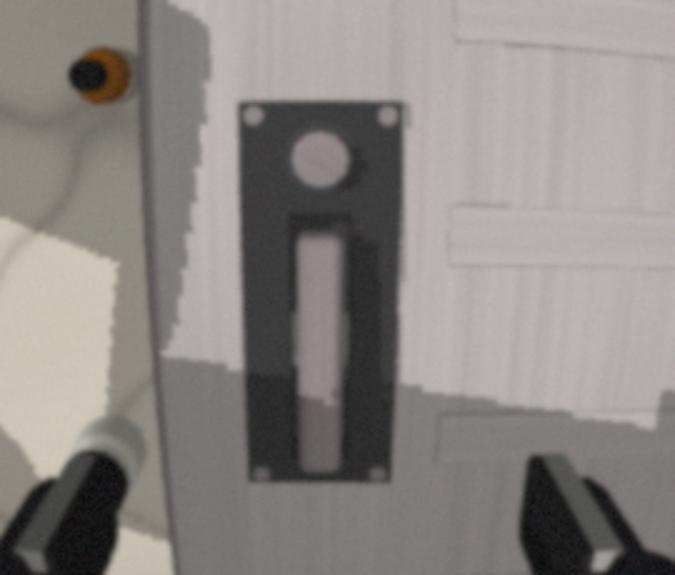

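The handle has popped out: the bar now stands proud with a shadow, spanning crop (320,232)-(322,472), and the plate looks square to the tool.

```bash
python3 - <<'E'
from h import *
import pickle
c=pickle.load(open('d.pkl','rb'));P=lambda u,v,z:plane(c,130+u/2.5,60+v/2.5,z,True)
t0=P(320,232,.158);t1=P(322,472,.158);b=P(320,159,.147)
k=[P(*p,.139) for p in((239,101),(404,101),(391,482),(249,482))]
m=(t0+t1)/2;print(m,np.hypot(*(t1-t0)[:2]),b, k)
for p,q in((t0,t1),(k[0],k[3]),(k[1],k[2]),(b,m)):
    d=(p-q);print(np.arctan2(-d[0],d[1]))
s=r.sense();print(s['orientation'].T@(np.r_[m[:2],.158]-s['ee_pos']))
E
```

```text
[0.53071578 0.10451496 0.158     ] 0.0800480864761193 [0.52304905 0.16460316 0.147     ] [array([0.49584856, 0.17926341, 0.139     ]), array([0.54691126, 0.18552408, 0.139     ]), array([0.56279284, 0.05278328, 0.139     ]), array([0.5115297 , 0.04655838, 0.139     ])]
0.13029978332758155
0.11761990907626396
0.11907751528918886
0.12690545944321308
[0.07326593 0.00060951 0.00277933]
```

move_arm(
  plan="0 0 0 0.15 0.003 0.014 0; 0 0 0 0.3 0.003 0.014 0; 0 0 0 0.4 0.003 0.014 0; 0 0 0 0.43 0.003 0.014 0; 0 0 0 0.44 0.003 0.014 0; 0 0 0 0.44 0.003 0.014 0; 0 0 0 0.44 0.003 0.014 0",
)

```text
clock: 4.85
ee_pos: [0.5319, 0.1038, 0.1452]
orientation: [[0.002, 0.993, 0.12], [-0.0, 0.12, -0.993], [-1.0, 0.002, 0.0]]
contact_force: [1.0, -0.9, -0.3]
width: 0.0429
```

move_arm(
  plan="0 0 0 0 0 0 -0.4; 0 0 0 0 0 0 -0.6; 0 0 0 0 0 0 -0.8; 0 0 0 0 0 0 -1; 0 0 0 0 0 0 -1; 0 0 0 0 0 0 -1; 0 0 0 0 0 0 -1",
  grip_force=30,
)

```text
clock: 5.55
ee_pos: [0.5307, 0.1036, 0.1437]
orientation: [[-0.001, 0.993, 0.12], [-0.0, 0.12, -0.993], [-1.0, -0.001, 0.0]]
contact_force: [-5.2, -0.7, 2.2]
width: 0.013
```

move_arm(
  plan="-0.03 0 0 0 -0.003 0 -1; -0.06 0 0 0 -0.003 0 -1; -0.09 0 0 0 -0.003 0 -1; -0.12 0 0 0 -0.003 0 -1; -0.15 0 0 0 -0.003 0 -1; -0.15 0 0 0 -0.003 0 -1",
)

```text
clock: 6.15
ee_pos: [0.5305, 0.1036, 0.1439]
orientation: [[0.0, 0.913, 0.409], [-0.0, 0.409, -0.913], [-1.0, -0.0, 0.0]]
contact_force: [-3.1, -0.7, 2.7]
width: 0.0131
```

```bash
cat > w.py <<'E'
from h import *
import time
s=r.sense();R=s['orientation'];print(s['clock'],s['ee_pos'].round(4),'F',s['contact_force'].round(2),'T',s['wrist_torque'].round(3),'turn',np.arctan2(R[1,1],R[0,1]).round(4)-.12,s['width'],s['qpos'].round(3))
E
python3 w.py
```

```text
6.15 [0.5305 0.1036 0.1439] F [-3.14 -0.75  2.66] T [-0.232  0.646  0.105] turn 0.3008 0.01311173813392567 [-0.049 -0.076 -0.243  1.404 -0.     1.101]
```

move_arm(
  plan="-0.03 0 0 0 0 0 -1; -0.06 0 0 0 0 0 -1; -0.09 0 0 0 0 0 -1; -0.12 0 0 0 0 0 -1; -0.15 0 0 0 0 0 -1; -0.18 0 0 0 0 0 -1; -0.21 0 0 0 0 0 -1; -0.24 0 0 0 0 0 -1; -0.27 0 0 0 0 0 -1; -0.3 0 0 0 0 0 -1",
)

```text
clock: 7.15
ee_pos: [0.5303, 0.1034, 0.1437]
orientation: [[-0.001, 0.523, 0.852], [-0.0, 0.852, -0.523], [-1.0, -0.001, -0.0]]
contact_force: [-3.8, -1.7, 2.0]
width: 0.0129
```

```bash
python3 w.py
```

```text
7.15 [0.5303 0.1034 0.1437] F [-3.79 -1.67  2.01] T [-0.441  0.932 -0.075] turn 0.9002 0.012887268569321625 [-4.900e-02 -7.600e-02 -2.430e-01  1.404e+00 -1.000e-03  5.010e-01]
```

move_arm(
  plan="-0.015 0 0 0 0 0 -1; -0.03 0 0 0 0 0 -1; -0.03 0 0 0 0 0 -1",
)

```text
clock: 7.45
ee_pos: [0.5303, 0.1034, 0.1437]
orientation: [[-0.001, 0.472, 0.881], [-0.001, 0.881, -0.472], [-1.0, -0.001, -0.0]]
contact_force: [-4.5, -2.6, 2.5]
width: 0.0126
```

```bash
python3 w.py
```

```text
7.45 [0.5303 0.1034 0.1437] F [-4.46 -2.55  2.48] T [-0.44   0.894  0.039] turn 0.9588 0.012649645138960232 [-4.900e-02 -7.600e-02 -2.430e-01  1.404e+00 -1.000e-03  4.430e-01]
```

move_arm(
  plan="-0.01 0 0 0 0 0 -1; -0.02 0 0 0 0 0 -1; -0.02 0 0 0 0 0 -1",
)

```text
clock: 7.75
ee_pos: [0.5303, 0.1034, 0.1437]
orientation: [[-0.001, 0.437, 0.899], [-0.001, 0.899, -0.437], [-1.0, -0.001, -0.0]]
contact_force: [-4.4, -3.0, 2.2]
width: 0.013
```

```bash
python3 w.py
```

```text
7.75 [0.5303 0.1034 0.1437] F [-4.4  -3.02  2.18] T [-0.499  0.899 -0.05 ] turn 0.9985 0.013021570302606941 [-4.900e-02 -7.600e-02 -2.430e-01  1.404e+00 -1.000e-03  4.030e-01]
```

```bash
cat > w.py <<'E'
from h import *
T=[];
for i in range(3):
    s=r.sense();T.append(np.r_[s['contact_force'],s['wrist_torque'],s['tau'][5]]);cams.camera('wrist')
s=r.sense();R=s['orientation'];print(s['clock'],s['ee_pos'].round(4),'FT6',np.mean(T,0).round(3),'Tz',np.array(T)[:,5].round(3),'turn',np.arctan2(R[1,1],R[0,1]).round(4)-.12,s['width'].round(4))
E
python3 w.py
```

```text
Traceback (most recent call last):
  File "w.py", line 5, in <module>
    s=r.sense();R=s['orientation'];print(s['clock'],s['ee_pos'].round(4),'FT6',np.mean(T,0).round(3),'Tz',np.array(T)[:,5].round(3),'turn',np.arctan2(R[1,1],R[0,1]).round(4)-.12,s['width'].round(4))
                                                                                                                                                                                  ^^^^^^^^^^^^^^^^
AttributeError: 'float' object has no attribute 'round'
```

move_arm(
  plan="-0.01 0 0 0 0 0 -1; -0.02 0 0 0 0 0 -1; -0.02 0 0 0 0 0 -1",
)

```text
clock: 8.2
ee_pos: [0.5302, 0.1034, 0.1437]
orientation: [[-0.001, 0.401, 0.916], [-0.001, 0.916, -0.401], [-1.0, -0.001, -0.0]]
contact_force: [-4.3, -3.2, 2.1]
width: 0.0134
```

```bash
python3 w.py
```

```text
Traceback (most recent call last):
  File "w.py", line 5, in <module>
    s=r.sense();R=s['orientation'];print(s['clock'],s['ee_pos'].round(4),'FT6',np.mean(T,0).round(3),'Tz',np.array(T)[:,5].round(3),'turn',np.arctan2(R[1,1],R[0,1]).round(4)-.12,s['width'].round(4))
                                                                                                                                                                                  ^^^^^^^^^^^^^^^^
AttributeError: 'float' object has no attribute 'round'
```

move_arm(
  plan="-0.01 0 0 0 0 0 -1; -0.02 0 0 0 0 0 -1; -0.02 0 0 0 0 0 -1",
)

```text
clock: 8.65
ee_pos: [0.5302, 0.1033, 0.1437]
orientation: [[-0.001, 0.364, 0.931], [-0.001, 0.931, -0.364], [-1.0, -0.001, -0.0]]
contact_force: [-4.5, -2.4, 1.4]
width: 0.013
```

```bash
python3 w.py
```

```text
Traceback (most recent call last):
  File "w.py", line 5, in <module>
    s=r.sense();R=s['orientation'];print(s['clock'],s['ee_pos'].round(4),'FT6',np.mean(T,0).round(3),'Tz',np.array(T)[:,5].round(3),'turn',np.arctan2(R[1,1],R[0,1]).round(4)-.12,s['width'].round(4))
                                                                                                                                                                                  ^^^^^^^^^^^^^^^^
AttributeError: 'float' object has no attribute 'round'
```

```bash
sed -i "s/s\['width'\].round(4)/s['width']/" w.py; python3 w.py
```

```text
8.95 [0.5302 0.1034 0.1437] FT6 [-4.61  -3.027  1.853 -0.537  0.936 -0.026 -0.018] Tz [-0.005 -0.013 -0.059] turn 1.0779 0.013153336924550245
```

move_arm(
  plan="-0.01 0 0 0 0 0 -1; -0.015 0 0 0 0 0 -1; -0.015 0 0 0 0 0 -1",
)

```text
clock: 9.25
ee_pos: [0.5302, 0.1033, 0.1437]
orientation: [[-0.001, 0.336, 0.942], [-0.001, 0.942, -0.336], [-1.0, -0.001, -0.0]]
contact_force: [-4.6, -3.2, 3.5]
width: 0.0129
```

```bash
python3 w.py
```

```text
9.4 [0.5302 0.1034 0.1437] FT6 [-4.698 -3.201  2.707 -0.512  0.92  -0.057 -0.114] Tz [-0.081 -0.05  -0.042] turn 1.1078000000000001 0.012641878634102396
```

move_arm(
  plan="-0.01 0 0 0 0 0 -1; -0.015 0 0 0 0 0 -1; -0.015 0 0 0 0 0 -1",
)

```text
clock: 9.7
ee_pos: [0.5302, 0.1033, 0.1437]
orientation: [[-0.001, 0.308, 0.952], [-0.001, 0.952, -0.308], [-1.0, -0.001, -0.0]]
contact_force: [-4.2, -2.8, 1.7]
width: 0.0129
```

```bash
python3 w.py
```

```text
9.85 [0.5302 0.1033 0.1437] FT6 [-4.922 -3.092  1.726 -0.557  0.95  -0.066 -0.114] Tz [-0.064 -0.088 -0.046] turn 1.1378 0.013466823192563237
```

move_arm(
  plan="-0.01 0 0 0 0 0 -1; -0.015 0 0 0 0 0 -1; -0.015 0 0 0 0 0 -1",
)

```text
clock: 10.15
ee_pos: [0.5302, 0.1033, 0.1437]
orientation: [[-0.001, 0.279, 0.96], [-0.001, 0.96, -0.279], [-1.0, -0.001, -0.001]]
contact_force: [-5.0, -2.6, 3.1]
width: 0.0129
```

```bash
python3 w.py
```

```text
10.3 [0.5302 0.1033 0.1437] FT6 [-4.674 -2.89   2.227 -0.534  0.999 -0.286 -0.308] Tz [-0.282 -0.284 -0.291] turn 1.1675 0.01319588682888485
```

move_arm(
  plan="-0.005 0 0 0 0 0 -1; -0.005 0 0 0 0 0 -1",
)

```text
clock: 10.5
ee_pos: [0.5302, 0.1033, 0.1437]
orientation: [[-0.001, 0.27, 0.963], [-0.001, 0.963, -0.27], [-1.0, -0.001, -0.001]]
contact_force: [-4.2, -2.2, 2.3]
width: 0.0128
```

```bash
python3 w.py
```

```text
10.65 [0.5302 0.1033 0.1437] FT6 [-4.909 -2.459  2.357 -0.502  1.011 -0.391 -0.409] Tz [-0.327 -0.441 -0.404] turn 1.1772999999999998 0.012988955815005653
```

move_arm(
  plan="0.01 0 0 0 0 0 -1; 0.01 0 0 0 0 0 -1; 0.01 0 0 0 0 0 -1",
  grip_force=45,
)

```text
clock: 10.95
ee_pos: [0.5302, 0.1033, 0.1437]
orientation: [[-0.001, 0.289, 0.957], [-0.001, 0.957, -0.289], [-1.0, -0.001, -0.001]]
contact_force: [-4.6, -2.8, 3.0]
width: 0.0125
```

```bash
cat > arc.py <<'E'
from h import *
import sys
from scipy.spatial.transform import Rotation as Ro
s=r.sense();R=s['orientation'];p=s['ee_pos']
u=np.array([-np.sin(.12),np.cos(.12),0]);H=np.array([.756,.1317,.099])
for th in map(float,sys.argv[1:]):
    D=Ro.from_rotvec(th*u).as_matrix()
    print(th,(R.T@u*th/2).round(3),(R.T@(H+D@(p-H)-p)/.2).round(3))
E
python3 w.py; python3 arc.py .02 .04 .06 .08 .1 .15 .2
```

```text
11.1 [0.5302 0.1033 0.1437] FT6 [-4.901 -2.573  2.123 -0.548  0.989 -0.067 -0.075] Tz [-0.084 -0.107 -0.01 ] turn 1.1577000000000002 0.012955134412113961
0.02 [-0.     0.009 -0.004] [-0.023  0.002  0.004]
0.04 [-0.     0.018 -0.008] [-0.045  0.004  0.009]
0.06 [-0.     0.027 -0.012] [-0.068  0.006  0.014]
0.08 [-0.     0.037 -0.016] [-0.09   0.009  0.02 ]
0.1 [-0.     0.046 -0.02 ] [-0.112  0.011  0.026]
0.15 [-0.     0.069 -0.03 ] [-0.168  0.018  0.042]
0.2 [-0.     0.092 -0.04 ] [-0.222  0.027  0.061]
```

move_arm(
  plan="0 0.004 -0.002 -0.011 0.001 0.002 -1; 0 0.009 -0.004 -0.023 0.002 0.004 -1; 0 0.009 -0.004 -0.023 0.002 0.004 -1",
)

```text
clock: 11.4
ee_pos: [0.5308, 0.1034, 0.1478]
orientation: [[-0.022, 0.288, 0.957], [-0.003, 0.957, -0.288], [-1.0, -0.009, -0.02]]
contact_force: [-5.0, -4.0, -2.2]
width: 0.0125
```

```bash
python3 w.py
```

```text
11.55 [0.5308 0.1034 0.1478] FT6 [-5.236 -3.296 -2.071 -0.775  0.98  -0.083 -0.068] Tz [-0.043 -0.118 -0.088] turn 1.1583 0.012439473515653087
```

```bash
python3 arc.py .03 .06 .09 .12 .15 .18 .21 .24
```

```text
0.03 [-0.     0.014 -0.006] [-0.034  0.003  0.007]
0.06 [-0.     0.027 -0.012] [-0.068  0.006  0.014]
0.09 [-0.     0.041 -0.018] [-0.102  0.01   0.022]
0.12 [-0.     0.055 -0.024] [-0.135  0.014  0.032]
0.15 [-0.     0.069 -0.03 ] [-0.168  0.018  0.042]
0.18 [-0.     0.082 -0.036] [-0.201  0.023  0.053]
0.21 [-0.     0.096 -0.042] [-0.233  0.028  0.065]
0.24 [-0.     0.11  -0.048] [-0.265  0.034  0.078]
```

move_arm(
  plan="0 0.007 -0.003 -0.017 0.001 0.003 -1; 0 0.014 -0.006 -0.034 0.003 0.007 -1; 0 0.027 -0.012 -0.068 0.006 0.014 -1; 0 0.041 -0.018 -0.102 0.01 0.022 -1; 0 0.055 -0.024 -0.135 0.014 0.032 -1; 0 0.069 -0.03 -0.168 0.018 0.042 -1; 0 0.082 -0.036 -0.201 0.023 0.053 -1; 0 0.096 -0.042 -0.233 0.028 0.065 -1; 0 0.096 -0.042 -0.233 0.028 0.065 -1",
)

```text
clock: 12.45
ee_pos: [0.5464, 0.1053, 0.195]
orientation: [[-0.228, 0.277, 0.933], [-0.028, 0.956, -0.291], [-0.973, -0.093, -0.21]]
contact_force: [-6.6, -4.1, 3.8]
width: 0.0126
```

```bash
python3 w.py;  python3 arc.py .03 .06 .09 .12 .15 .18 .21 .24 .27 .3 ; python3 - <<'E'
from h import *
c=grab('side');d=grab('scene')
cv2.imwrite('pics/7.png',np.hstack([c['pixels'][100:384,80:480],cv2.resize(d['pixels'][60:260,160:400],(400,284))]))
print(r.sense()['qpos'])
E
```

```text
12.6 [0.5464 0.1053 0.1951] FT6 [-6.28  -4.032  3.495 -0.789  1.149  0.046 -0.068] Tz [0.037 0.047 0.053] turn 1.1684999999999999 0.012270123019298878
0.03 [-0.     0.014 -0.006] [-0.034  0.003  0.007]
0.06 [-0.     0.027 -0.012] [-0.068  0.006  0.014]
0.09 [-0.     0.041 -0.018] [-0.101  0.01   0.023]
0.12 [-0.     0.055 -0.024] [-0.135  0.014  0.032]
0.15 [-0.     0.069 -0.03 ] [-0.167  0.019  0.043]
0.18 [-0.     0.082 -0.036] [-0.2    0.023  0.054]
0.21 [-0.     0.096 -0.042] [-0.232  0.029  0.066]
0.24 [-0.     0.11  -0.048] [-0.264  0.034  0.079]
0.27 [-0.     0.124 -0.054] [-0.295  0.041  0.093]
0.3 [-0.     0.137 -0.06 ] [-0.326  0.047  0.108]
[-0.02567811  0.2721283   0.19806656  1.72371365 -0.0340964   0.27030351]
```

View pics/7.png

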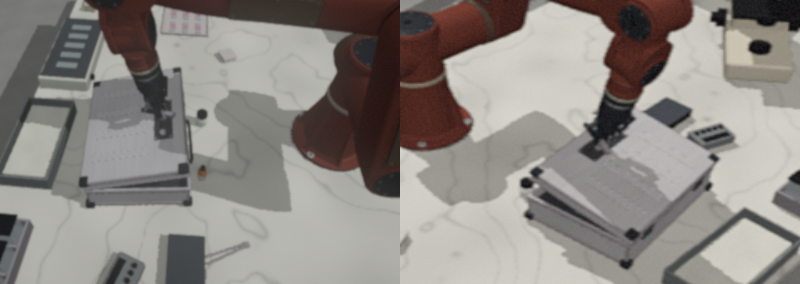

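The lid is up about 13° in both views and following the gripper, and the bystanders look undisturbed. Joint 4 would run out near 34°, so for the rest I'll let the bar pivot a little between the pads, about the jaw axis.

```bash
cat > arc2.py <<'E'
from h import *
import sys
from scipy.spatial.transform import Rotation as Ro
s=r.sense();R=s['orientation'];p=s['ee_pos']
u=np.array([-np.sin(.12),np.cos(.12),0]);H=np.array([.756,.1317,.099])
tot,dl,n=float(sys.argv[1]),float(sys.argv[2]),int(sys.argv[3]); b=p-.0075*R[:,0]
for i in range(1,n+1):
    th=tot*i/n
    D=Ro.from_rotvec(th*u).as_matrix();N=D@R@Ro.from_rotvec([0,-dl*i/n,0]).as_matrix()
    q=H+D@(b-H)+.0075*N[:,0]
    print(*(Ro.from_matrix(R.T@N).as_rotvec()/2).round(3),*(R.T@(q-p)/.2).round(3),'-1;')
E
python3 arc2.py .47 .26 18
```

```text
-0.0 0.005 -0.005 -0.03 0.003 0.006 -1;
-0.0 0.009 -0.01 -0.059 0.005 0.013 -1;
-0.0 0.014 -0.016 -0.088 0.008 0.021 -1;
-0.001 0.019 -0.021 -0.117 0.012 0.03 -1;
-0.001 0.024 -0.026 -0.146 0.016 0.039 -1;
-0.001 0.028 -0.031 -0.174 0.02 0.049 -1;
-0.002 0.033 -0.037 -0.203 0.024 0.059 -1;
-0.003 0.038 -0.042 -0.23 0.029 0.07 -1;
-0.003 0.043 -0.047 -0.258 0.034 0.082 -1;
-0.004 0.047 -0.052 -0.285 0.039 0.095 -1;
-0.005 0.052 -0.057 -0.312 0.044 0.108 -1;
-0.006 0.057 -0.062 -0.338 0.05 0.122 -1;
-0.007 0.062 -0.067 -0.364 0.056 0.136 -1;
-0.008 0.067 -0.073 -0.39 0.062 0.151 -1;
-0.009 0.071 -0.078 -0.415 0.069 0.167 -1;
-0.01 0.076 -0.083 -0.44 0.076 0.183 -1;
-0.011 0.081 -0.088 -0.464 0.083 0.2 -1;
-0.012 0.086 -0.093 -0.488 0.09 0.217 -1;
```

move_arm(
  plan="0 0.005 -0.005 -0.03 0.003 0.006 -1; 0 0.009 -0.01 -0.059 0.005 0.013 -1; 0 0.014 -0.016 -0.088 0.008 0.021 -1; -0.001 0.019 -0.021 -0.117 0.012 0.03 -1; -0.001 0.024 -0.026 -0.146 0.016 0.039 -1; -0.001 0.028 -0.031 -0.174 0.02 0.049 -1; -0.002 0.033 -0.037 -0.203 0.024 0.059 -1; -0.003 0.038 -0.042 -0.23 0.029 0.07 -1; -0.003 0.043 -0.047 -0.258 0.034 0.082 -1; -0.003 0.043 -0.047 -0.258 0.034 0.082 -1",
  grip_force=30,
)

```text
clock: 13.7
ee_pos: [0.5758, 0.108, 0.2405]
orientation: [[-0.331, 0.246, 0.911], [-0.094, 0.952, -0.291], [-0.939, -0.182, -0.292]]
contact_force: [-2.3, -7.1, -1.4]
width: 0.0128
```

```bash
python3 w.py; python3 -c "
from h import *
print(r.sense()['qpos'])"; python3 arc2.py .235 .13 9
```

```text
13.85 [0.5758 0.108  0.2406] FT6 [-1.477 -6.759 -1.773 -1.005  0.362  0.262 -0.036] Tz [0.233 0.312 0.242] turn 1.198 0.01281060777422528
[ 0.01002804  0.54712005  0.59567508  1.95751423 -0.09054151  0.30588757]
-0.001 0.005 -0.005 -0.028 0.002 0.01 -1;
-0.002 0.009 -0.01 -0.057 0.005 0.021 -1;
-0.002 0.014 -0.016 -0.084 0.008 0.032 -1;
-0.003 0.019 -0.021 -0.112 0.012 0.044 -1;
-0.004 0.024 -0.026 -0.139 0.015 0.057 -1;
-0.006 0.028 -0.031 -0.166 0.019 0.07 -1;
-0.007 0.033 -0.036 -0.192 0.024 0.084 -1;
-0.008 0.038 -0.041 -0.218 0.028 0.099 -1;
-0.009 0.043 -0.046 -0.244 0.033 0.114 -1;
```

```bash
python3 arc2.py .22 .23 8
```

```text
-0.001 -0.002 -0.005 -0.03 0.003 0.011 -1;
-0.002 -0.004 -0.011 -0.06 0.006 0.023 -1;
-0.003 -0.005 -0.016 -0.089 0.009 0.036 -1;
-0.004 -0.007 -0.022 -0.118 0.013 0.049 -1;
-0.006 -0.009 -0.027 -0.146 0.016 0.063 -1;
-0.007 -0.011 -0.032 -0.174 0.021 0.078 -1;
-0.009 -0.012 -0.038 -0.202 0.025 0.093 -1;
-0.011 -0.014 -0.043 -0.229 0.03 0.109 -1;
```

move_arm(
  plan="-0.001 -0.002 -0.005 -0.03 0.003 0.011 -1; -0.002 -0.004 -0.011 -0.06 0.006 0.023 -1; -0.003 -0.005 -0.016 -0.089 0.009 0.036 -1; -0.004 -0.007 -0.022 -0.118 0.013 0.049 -1; -0.004 -0.007 -0.022 -0.118 0.013 0.049 -1",
)

```text
clock: 14.35
ee_pos: [0.5937, 0.1095, 0.2592]
orientation: [[-0.326, 0.224, 0.918], [-0.141, 0.949, -0.282], [-0.935, -0.221, -0.278]]
contact_force: [1.6, -8.1, -1.0]
width: 0.0127
```

```bash
python3 w.py; python3 -c "
from h import *
print(r.sense()['qpos'])"; python3 arc2.py .11 .115 4
```

```text
14.5 [0.5937 0.1094 0.2592] FT6 [ 2.151e+00 -8.009e+00 -2.557e+00 -1.221e+00 -4.840e-01  4.730e-01
 -3.000e-03] Tz [0.463 0.489 0.466] turn 1.2185000000000001 0.012607615196124798
[ 0.03211017  0.63958681  0.75181657  2.02228669 -0.12983424  0.31909203]
-0.001 -0.002 -0.005 -0.028 0.003 0.015 -1;
-0.003 -0.004 -0.011 -0.056 0.006 0.03 -1;
-0.005 -0.005 -0.016 -0.084 0.009 0.046 -1;
-0.007 -0.007 -0.021 -0.111 0.013 0.062 -1;
```

move_arm(
  plan="-0.001 -0.002 -0.005 -0.028 0.003 0.015 -1; -0.003 -0.004 -0.011 -0.056 0.006 0.03 -1; -0.005 -0.005 -0.016 -0.084 0.009 0.046 -1; -0.007 -0.007 -0.021 -0.111 0.013 0.062 -1; -0.007 -0.007 -0.021 -0.111 0.013 0.062 -1",
)

```text
clock: 15.0
ee_pos: [0.6131, 0.1113, 0.2757]
orientation: [[-0.322, 0.198, 0.926], [-0.185, 0.946, -0.266], [-0.928, -0.257, -0.269]]
contact_force: [2.0, -8.4, -3.3]
width: 0.0122
```

```bash
python3 w.py; python3 - <<'E'
from h import *
s=r.sense();print(s['qpos'].round(3),s['orientation'].round(3))
H=np.array([.756,.1317,.099]);b=s['ee_pos']-.0075*s['orientation'][:,0]
d=b-H;h=-(d[0]*np.cos(.12)+d[1]*np.sin(.12))
print('lid',np.degrees(np.arctan2(d[2],h)-np.arctan2(.052,.227)),np.hypot(h,d[2]),np.hypot(.227,.052))
c=grab('side');d=grab('scene');w=grab('wrist')
cv2.imwrite('pics/8.png',np.hstack([cv2.resize(c['pixels'][100:340,130:330],None,fx=1.5,fy=1.5),w['pixels'][0:360,40:500]]))
E
```

```text
15.15 [0.613  0.1113 0.2757] FT6 [ 2.295 -9.025 -4.13  -1.357 -0.57   0.53  -0.037] Tz [0.523 0.483 0.583] turn 1.2443 0.012863743894218314
[ 0.052  0.762  0.95   2.102 -0.168  0.325] [[-0.322  0.198  0.926]
 [-0.184  0.946 -0.266]
 [-0.929 -0.256 -0.268]]
lid 39.42845338121219 0.23208434158012267 0.23287979732042022
```

View pics/8.png

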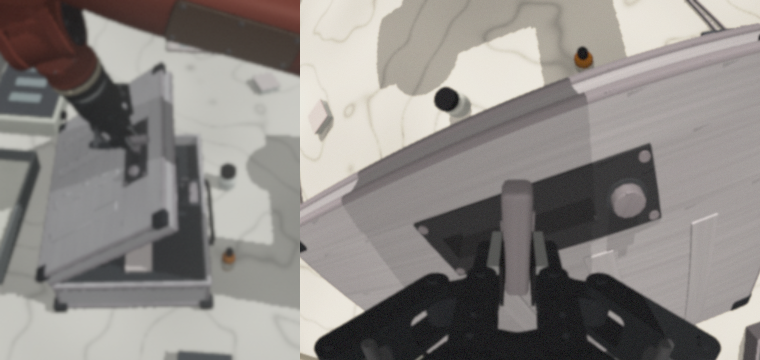

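The lid stands at about 39° with the handle still in the jaws, and the bottle, canister and forceps are in place. Next I release gently.

move_arm(
  plan="0 0 0 0 0 0 -0.6; 0 0 0 0 0 0 -0.4; 0 0 0 0 0 0 -0.2; 0 0 0 0 0 0 0; 0 0 0 0 0 0 0; 0 0 0 0 0 0 0",
)

```text
clock: 15.9
ee_pos: [0.6118, 0.1128, 0.2766]
orientation: [[-0.323, 0.196, 0.926], [-0.182, 0.947, -0.264], [-0.929, -0.254, -0.27]]
contact_force: [-0.7, -0.2, -0.1]
width: 0.0431
```

```bash
python3 w.py
```

```text
16.05 [0.6118 0.1127 0.2765] FT6 [-0.423 -0.086 -0.025  0.214 -0.319  0.018  0.002] Tz [ 0.022 -0.001  0.035] turn 1.2464 0.04274813900280703
```

move_arm(
  plan="0 0 0 -0.02 0 0 0; 0 0 0 -0.05 0 0 0; 0 0 0 -0.1 0 0 0; 0 0 0 -0.15 0 0 0; 0 0 0 -0.2 0 0 0; 0 0 0 -0.25 0 0 0; 0 0 0 -0.25 0 0 0",
)

```text
clock: 16.75
ee_pos: [0.6105, 0.1155, 0.3033]
orientation: [[-0.288, 0.2, 0.937], [-0.179, 0.949, -0.258], [-0.941, -0.242, -0.237]]
contact_force: [0.7, -0.1, 0.0]
width: 0.0426
```

```bash
python3 w.py; python3 - <<'E'
from h import *
s=r.sense();print(s['qpos'].round(3))
c=grab('side');d=grab('scene');w=grab('wrist')
cv2.imwrite('pics/9.png',np.hstack([cv2.resize(c['pixels'][100:340,130:330],None,fx=1.5,fy=1.5),w['pixels'][0:360,40:500]]))
cv2.imwrite('pics/s.png',d['pixels'])
E
```

```text
16.9 [0.6105 0.1153 0.3018] FT6 [ 0.453 -0.066  0.304  0.157 -0.265 -0.001 -0.005] Tz [ 0.011 -0.013  0.001] turn 1.2431 0.04249902511304067
[ 0.057  0.725  0.956  2.111 -0.163  0.321]
```

View pics/9.png

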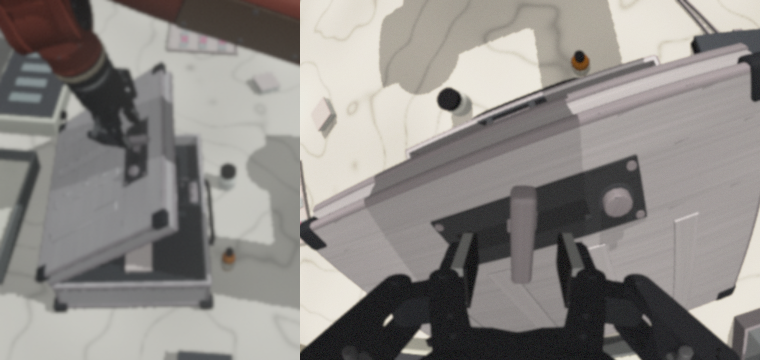

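Lid and handle stay put with the gripper open. Joint 4 is at its limit, so I back out upward while reducing the tilt.

move_arm(
  plan="0 -0.02 0.01 -0.05 -0.012 -0.012 0; 0 -0.04 0.02 -0.12 -0.03 -0.03 0; 0 -0.06 0.03 -0.2 -0.05 -0.05 0; 0 -0.08 0.035 -0.3 -0.08 -0.08 0; 0 -0.1 0.04 -0.4 -0.1 -0.1 0; 0 -0.12 0.05 -0.5 -0.12 -0.12 0; 0 -0.14 0.06 -0.6 -0.15 -0.15 0; 0 -0.14 0.06 -0.6 -0.15 -0.15 0; 0 -0.14 0.06 -0.6 -0.15 -0.15 0",
)

```text
clock: 17.95
ee_pos: [0.6112, 0.1162, 0.4298]
orientation: [[0.006, 0.217, 0.976], [-0.13, 0.968, -0.215], [-0.991, -0.126, 0.035]]
contact_force: [0.6, 1.0, -0.1]
width: 0.0427
```

```bash
python3 w.py; python3 - <<'E'
from h import *
s=r.sense();print(s['qpos'].round(3))
c=grab('side');d=grab('scene');w=grab('wrist')
cv2.imwrite('pics/10.png',np.hstack([cv2.resize(c['pixels'][100:340,130:330],None,fx=1.5,fy=1.5),cv2.resize(d['pixels'][60:260,180:420],(432,360))]))
E
```

```text
18.1 [0.6113 0.1161 0.4275] FT6 [ 0.732  0.427 -0.536  0.138  0.025 -0.026 -0.009] Tz [ 0.008 -0.024 -0.062] turn 1.2303000000000002 0.04253385842050839
[ 0.042  0.393  0.8    1.98  -0.131  0.261]
```

View pics/10.png

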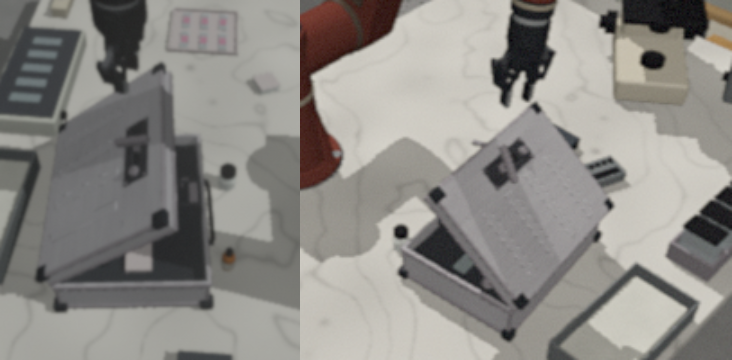

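The lid stands open on its own with the handle out and turned. The gripper is clear and the bystanders are in place.

```bash
python3 -c "
from h import *
ticket.finish_job()"
```

```text
the job is handed in; nothing more can be done
```

The case is open and I've handed the job in at about 18 s on the robot's clock. No verdict came back.

- **Button:** I pressed it about 5 to 6 mm in small steps, with no more than about 3 N read. The handle popped out, and the wrist camera confirmed it.
- **Handle:** I turned it counter-clockwise to the stop at about 1.15–1.18 rad. The torque rose from about 0.1 to 0.4 N m, so I eased back 0.02 rad before lifting.
- **Lid:** I raised it along the hinge arc to about 39°, worked out from where the gripper held the handle. The sideways force on the wrist stayed under about 10 N.
- **Last checks:** After I let go, the contact force was near zero. The final pictures show the lid standing by itself with the handle out and the gripper about 15 cm clear. The bottle and canister are where they were, and nothing else looks shifted. I compared the bystanders by eye, not by measurement.

**Joint limit:** joint 4 came up against its limit of 2.11 rad (it read 2.111) as I first backed the open gripper away. The controller stopped the motion there, so I backed out upward with less tilt instead.

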